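# Scan the tea carton into stock

### The job

Scan the tea carton into stock: lift it out of the narrow bay, stand it in the middle of the scan plate with its striped face square to the reader's window and let go, then squeeze the trigger all the way in against the upright grip and let it spring back out. Then stand the carton in the wide bay, flat on the bay's floor with its broad faces towards the bay's two open sides (either way round), and let go. Keep the carton upright all the time and leave the tealight, the tin and the stopper where they are.

Things in the scene. Friction and masses are not known exactly. Their poses are not given: they have to be found in the camera images.
- tea_carton: cardboard carton, 44 mm (its x) by 64 mm (y) by 90 mm tall (z up), about 0.15 kg. Origin: centre of its underside. Its broad faces look to -x and +x; the -x one has a paper label with black stripes. It starts upright on the narrow bay's floor, broad faces to the cheeks, the striped one to the robot's right (the bay's -y); there it can only be gripped across its 64 mm (y).
- striped_face (a point): point on the carton's striped broad face, 22 mm to -x of the carton's axis and 50 mm above its underside; axes as the carton's.
- narrow_bay: fixed light-wood stand that holds the carton at the start: 8 mm board, two upright cheeks 8 mm thick, tops 86 mm above the worktop, 52 mm apart along its y; low lips (tops at 17 mm), 74 mm apart along its x, at the foot of the two open sides. Origin: centre of its underside on the worktop, z up; open sides at -x (towards the robot) and +x.
- wide_bay: fixed light-wood stand, the carton's final place, built like the narrow bay (same board, cheek and lip heights) but cheeks 74 mm apart along its y and lips 54 mm apart along its x. The carton reaches its floor only with its 64 mm across the cheeks, and there can only be held across its 44 mm. Origin: centre of its underside; open sides -x (towards the robot) and +x. The two bays may swap sides.
- wide_bay_floor (a point): centre of the wide bay's floor, 8 mm above the worktop; axes as the bay's.
- reader: fixed bench code reader: aluminium base 300 mm (its x) by 110 mm, 8 mm thick; black rubber scan plate at its -x end; grey head (90 x 66 mm, centre at x = +85 mm, top at 69 mm) at its +x end, whose dark window looks to -x over the scan plate, towards the robot's left. A black grip on the head has a steel trigger on its -x side. Origin: centre of the base's underside on the worktop, z up.
- scan_plate (a point): centre of the top of the scan plate (75 mm in x by 95 mm in y, its top 12 mm above the worktop), 85 mm to -x of the reader's origin; axes as the reader's. The carton stands here with its -x (striped) face looking to the reader's +x.
- grip: the fixed black upright grip, 26 mm (x) by 32 mm (y), from the head up to 166 mm above the worktop. Its pose has the reader's origin and axes (not its own centre): in that frame the grip spans x = 79 to 105 mm, centre y = 0.
- trigger_pad (a point): point on the trigger's centre line at the height to squeeze, 138 mm above the worktop; faces 5.5 mm to either side; reader x = 55 mm when out, 71 mm when fully in. The trigger is a steel bar 20 mm wide (y), 70 mm long, hinged at its lower end (reader x = 68 mm, 88 mm above the worktop); its top is 156 mm up.
- trigger (a joint): trigger angle: 0 = sprung out, 0.32 rad = fully in at its stop; it turns towards the grip (reader +x). The spring takes about 2 N to start, 8 N at the pad when fully in. Trigger and grip together measure, along reader x, about 56 mm when out and 40 mm when in: the fingers take both from above, one in front of the trigger, one behind the grip.
- tealight: loose tealight, 39 mm across, 19 mm tall; leave it. Origin: centre of its underside.
- tin: loose round tin, 56 mm across, 62 mm tall; leave it. Origin: centre of its underside.
- stopper: loose bottle stopper, 33 mm across, 52 mm tall; leave it. Origin: centre of its underside.

How it is judged:
By the outcome, as a careful person would: the job done as asked, in the order asked, and still so for the second after the job is handed in, with the robot touching nothing.
It also fails if it takes over 72 s, if anything falls off the work surface, if the arm or the gripper's body presses on something with over 40 N, if the wrist force passes 120 N, or if a joint passes its speed limit or range.

### The arm

A 6-joint arm with a two-finger parallel gripper is mounted at the origin on a cart in front of the work surface, level with it; the furniture and walls round the work are solid. World frame = base frame: x ahead of the robot, y to its left, z up, the work surface at z = 0. Lengths are in mm, angles in rad, forces in N, time in s.
With the tool pointing down it reaches from about 300 to 775 mm from the base axis. Payload 14.6 kg.
Tool frame: the origin (TCP) lies midway between the tips of the shut fingers; the grasp point (between the pads) lies 19 mm behind it (manip.hold_point_z is the distance from the TCP to the grasp point, in mm); z points along the fingers, y is the direction in which the jaws open and shut (so a half turn about z gives the same grasp; the last joint's range is limited). The gripper opens to 94 mm and grips with 3 to 60 N. Pads are 16 mm wide; open, the fingers measure 119 mm over their backs; the gripper's body (75 mm by 177 mm) begins 78 mm behind the grasp point.
Start: joints at [-1.291, 0.3, 1.521, -0, 1.321, -0.067], TCP at [186.932, -517.248, 205.446] pointing down, gripper open.
Joint ranges: [-3.03, 3.03], [-0.79, 2.21], [0.23, 2.52], [-1.04, 4.18], [0, 3.07], [-2.55, 2.55]. Speed limits (rad/s): [2.22, 2.22, 2.57, 3.14, 3.14, 3.14].

### API

Orientations are given as [roll, pitch, yaw] about the fixed x, y, z axes, in that order (R = Rz(yaw) Ry(pitch) Rx(roll)).
In Python, from cell import manip gives the robot as it stands.
- The arm moves only by the shell command python3 -m crank 'ROWS' [OPENING] [FORCE]. ROWS is JSON, a list of rows, each an object with "offset": the shift along the world's x, y, z in m, a list of three; "spin": the turn about the world's z in degrees. In form: [{"offset": [dx, dy, dz], "spin": spin}, ...]. A call has exactly 8 rows; each row is the pose to reach, as a shift and turn from the pose measured when the call began; what a row does not reach only later rows make up. A row lasts 1/12 s, in which the tool goes at most 41.7 mm and 7.16 degrees, less where a joint would pass 70% of its speed; a pose out of reach is approached as far as the arm can. A call with a gripper value outside its range is refused whole. OPENING is the opening, from 0 (shut) to 1 (fully open), set as the call begins (- or left out, the last holds). The fingers move at their own pace and stop on an object; FORCE is the grip in N (left out, the last holds). Time passes only in rows, so rows that repeat a pose let the fingers close, or fill a call up. It gives the time, the measured TCP pose, the force and the opening at its end, in the units of the state.
- manip.read_state(): the state, without advancing time (a new reading comes with each control period).
- manip.camera(name): name is "side" or "top"; returns a dict with "pixels" (384x512x3 uint8, red, green, blue), "fx", "fy", "cx", "cy" (pixels), "extrinsics" (4x4, takes a point from world to camera coordinates). Camera axes: x right, y down, z forward; pixel columns grow to the right and rows downward; lengths in mm; the calibration is good to about 2 mm. A picture is of the moment at which its call begins. There is no depth.
- manip.sign_off(): hands the job in, once; it reports no verdict.
Trained networks look in a picture, given as the dict that the camera call returned (one of the last four; its "shot" number tells which), for a name from the list of things; names that differ only in an ending like _2 or _b are one class to them, and where a whole thing is asked for, a point or a joint stands for the part that bears it (a point fixed in the world has none). Each returns a list of dicts, best first, with "conf" (0 to 1); they miss things now and then, are a little off and sometimes report something else, mostly with a low value. They report only what shows in the picture. A call takes as long as a camera call.
- manip.search_frame(picture, name): "location" ([x, y, z] in mm, in world coordinates, good to about 4 mm: the middle of the surface that is visible of it).
- manip.masks_of(picture, name): "mask" (384x512 bool, what is visible of it).
The state is a dict: "clock": time; "joints": joint angles; "qd": joint speeds; "effort": joint torques, N m; "eef_pos": TCP position; "eef_rot": TCP orientation; "wrist_force": force on the tool from outside, world axes, zero at the start; "moment": the same for the moment, N m; "finger_gap": finger opening in mm.
Only numpy, scipy, OpenCV 4.12 (cv2) and the standard library are available. Lean on these libraries where they do the work, as an engineer would, in place of code of your own. Each camera call takes 0.05 s, during which the arm holds its last target. There are 200 camera calls.

## Working session

There is one attempt and no reset: what is moved stays moved. The work goes in short steps, Python scripts to look and compute and a shell command to move; the robot and the scene stay as the last step left them, time stands still between calls to the robot, and variables do not carry over. Pictures are saved under pics/ and viewed, about 8 in all and at most 12, crops included, and the job is handed in when it is done.

```bash
mkdir -p pics; ls
cat > h.py <<'E'
from cell import manip
import numpy as np, cv2
def save(p,n): cv2.imwrite(f'pics/{n}.png',cv2.cvtColor(p['pixels'],cv2.COLOR_RGB2BGR))
def proj(p,P):
    P=np.atleast_2d(P).astype(float); E=np.array(p['extrinsics']); c=P@E[:3,:3].T+E[:3,3]
    return np.c_[p['fx']*c[:,0]/c[:,2]+p['cx'],p['fy']*c[:,1]/c[:,2]+p['cy']]
def ray(p,u,v,z):
    E=np.array(p['extrinsics']);R=E[:3,:3];o=-R.T@E[:3,3]
    d=R.T@np.array([(u-p['cx'])/p['fx'],(v-p['cy'])/p['fy'],1]); return o+d*(z-o[2])/d[2]
E
python3 - <<'E'
from h import *
print({k:np.round(v,3).tolist() for k,v in manip.read_state().items()})
for n in('top','side'):
    p=manip.camera(n); save(p,n+'0')
    E=np.array(p['extrinsics']);print(n,(-E[:3,:3].T@E[:3,3]).round(),E[2,:3].round(2),p['fx'])
    for t in('tea_carton','narrow_bay','wide_bay','reader','grip','trigger','tealight','tin','stopper'):
        print(t,[(np.round(d['location']).tolist(),round(d['conf'],2)) for d in manip.search_frame(p,t)[:2]])
E
```

```text
pics
{'clock': 0.0, 'joints': [-1.291, 0.3, 1.522, -0.0, 1.321, -0.067], 'qd': [-0.002, -0.0, -0.0, 0.001, -0.001, 0.002], 'effort': [-0.001, -53.181, -35.274, 0.071, 0.024, -0.0], 'eef_pos': [186.859, -517.001, 204.866], 'eef_rot': [-3.14, -0.0, 0.347], 'wrist_force': [0.558, 0.026, 0.185], 'moment': [-0.016, -0.004, 0.013], 'finger_gap': 94.008}
top [ 219.   -0. 1643.] [ 0.2  -0.01 -0.98] 486.234534757138
tea_carton [([496.0, -3.0, 10.0], 0.39)]
narrow_bay [([410.0, -272.0, 54.0], 0.91)]
wide_bay [([430.0, 342.0, 17.0], 0.78), ([594.0, 262.0, 12.0], 0.48)]
reader [([416.0, -295.0, 100.0], 0.18)]
grip [([480.0, -97.0, 164.0], 0.62)]
trigger []
tealight []
tin [([640.0, -82.0, 62.0], 0.56)]
stopper [([638.0, -83.0, 62.0], 0.71), ([649.0, 108.0, 27.0], 0.41)]
side [452. 768. 712.] [ 0.06 -0.79 -0.61] 386.8062424644203
tea_carton [([421.0, -286.0, 95.0], 0.67)]
narrow_bay [([419.0, -264.0, 44.0], 0.94), ([502.0, -0.0, 10.0], 0.69)]
wide_bay [([432.0, 326.0, 38.0], 0.59), ([656.0, 122.0, 25.0], 0.57)]
reader []
grip [([481.0, -84.0, 146.0], 0.6)]
trigger [([494.0, -54.0, 123.0], 0.58)]
tealight [([595.0, 267.0, 14.0], 0.69)]
tin [([642.0, -58.0, 51.0], 0.61)]
stopper [([422.0, -265.0, 50.0], 0.55), ([658.0, 122.0, 24.0], 0.51)]
```

View pics/top0.png

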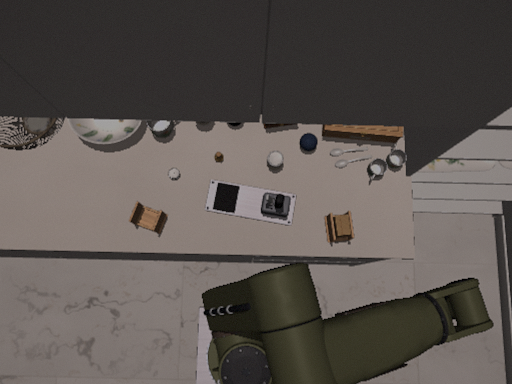

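View pics/side0.png

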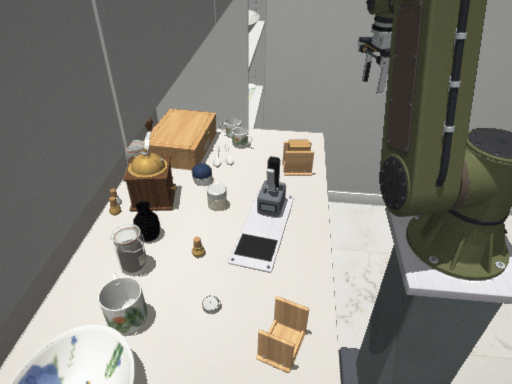

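The top view shows the narrow bay with the carton at about (340,227), the reader at (250,202), the wide bay at (148,217), the tin at (275,160), the stopper at (219,156) and the tealight at (174,173). The side view agrees. Next I'll fit poses to the masks using the given sizes.

```bash
cat > fit.py <<'E'
from h import *
from scipy.optimize import minimize
def box(x0,x1,y0,y1,z0,z1): return np.array([[x,y,z] for x in(x0,x1) for y in(y0,y1) for z in(z0,z1)],float)
def bay(gy,gx):  # cheek gap, lip gap ; outer board guess: lips 8 thick
    X=gx/2+8; Y=gy/2+8
    return [box(-X,X,-Y,Y,0,8),box(-X,X,-Y,-gy/2,0,86),box(-X,X,gy/2,Y,0,86),box(-X,-gx/2,-Y,Y,0,17),box(gx/2,X,-Y,Y,0,17)]
M={'narrow_bay':bay(52,74),'wide_bay':bay(74,54),
 'base':[box(-150,150,-55,55,0,8)],
 'reader':[box(-150,150,-55,55,0,8),box(40,130,-33,33,8,69),box(79,105,-16,16,69,166),
   np.array([[x+dx,y,z] for (x,z) in((68,88),(50.5,156)) for dx in(-5.5,5.5) for y in(-10,10)],float)],
 'carton':[box(-22,22,-32,32,0,90)]}
def place(V,q,z=0):
    c,s=np.cos(q[2]),np.sin(q[2]); return V@np.array([[c,s,0],[-s,c,0],[0,0,1]])+[q[0],q[1],z]
S=4
def sil(p,parts,q,z=0):
    m=np.zeros((384*S,512*S),np.uint8)
    for V in parts:
        h=cv2.convexHull(((proj(p,place(V,q,z))+.5)*S).astype(np.float32)); cv2.fillConvexPoly(m,h.round().astype(np.int32),1)
    return cv2.resize(m.astype(np.float32),(512,384),interpolation=cv2.INTER_AREA)
def fit(items,name,q0,z=0,ign=None):
    def f(q):
        t=0
        for p,m in items:
            s=sil(p,M[name],q,z); t+=np.abs(s-m).sum()/m.sum()
        return t
    best=None
    for dy in(-.15,0,.15):
        for sc in(8,3):
            qq=np.array(q0)+[0,0,dy]
            r=minimize(f,qq,method='Nelder-Mead',options=dict(initial_simplex=qq+np.array([[0,0,0],[sc,0,0],[0,sc,0],[0,0,.08]]),xatol=.05,fatol=1e-5))
            if best is None or r.fun<best.fun: best=r
    return best.x,best.fun
E
cat > m1.py <<'E'
from fit import *
P={n:manip.camera(n) for n in('top','side')}
mk={}
for n in P:
    for t in('narrow_bay','wide_bay','reader','grip','trigger','tea_carton'):
        r=manip.masks_of(P[n],t)
        for d in r[:2]:
            v,u=np.nonzero(d['mask']);print(n,t,round(d['conf'],2),len(u),u.min(),u.max(),v.min(),v.max())
        if r: mk[n,t]=r[0]['mask']
np.save('mk.npy',mk,allow_pickle=True)
import pickle; pickle.dump((P,mk),open('s.pkl','wb'))
E
python3 m1.py
```

```text
top narrow_bay 0.95 305 325 353 212 242
top wide_bay 0.64 668 130 166 203 231
top reader 0.85 2861 205 295 180 225
top reader 0.67 254 267 283 152 170
top grip 0.44 111 275 284 195 208
top trigger 0.64 78 276 283 196 207
top trigger 0.61 50 266 273 196 204
top tea_carton 0.53 343 334 350 215 237
side narrow_bay 0.58 816 282 313 142 176
side wide_bay 0.83 2525 256 308 296 372
side reader 0.59 163 266 274 169 190
side reader 0.55 3652 229 292 157 271
side grip 0.66 234 267 279 157 187
side trigger 0.61 125 267 274 170 189
side tea_carton 0.66 838 282 313 142 175
side tea_carton 0.51 232 288 309 140 150
```

```bash
cat > m2.py <<'E'
from fit import *; import pickle
P,mk=pickle.load(open('s.pkl','rb'))
M['nb']=M['narrow_bay']+[box(-32,32,-22,22,8,98)]
T,Sd=P['top'],P['side']
rd=manip.masks_of  # unused
f=lambda *k: np.any([mk[x] for x in k],0).astype(float)
nb={n:f((n,'narrow_bay'),(n,'tea_carton')) for n in P}
rtop=f(('top','reader'),('top','grip'),('top','trigger'))
import sys
out={}
for lab,it,name,q0 in [('nb both',[(T,nb['top']),(Sd,nb['side'])],'nb',(410,-280,0.1)),('nb top',[(T,nb['top'])],'nb',(410,-280,0.1)),('nb side',[(Sd,nb['side'])],'nb',(410,-280,0.1)),
  ('wb both',[(T,f(('top','wide_bay'))),(Sd,f(('side','wide_bay')))],'wide_bay',(430,340,-.3)),('wb top',[(T,f(('top','wide_bay')))],'wide_bay',(430,340,-.3)),('wb side',[(Sd,f(('side','wide_bay')))],'wide_bay',(430,340,-.3)),
  ('rd top',[(T,rtop)],'reader',(490,0,-1.7))]:
    q,e=fit(it,name,q0); out[lab]=q; print(lab,q.round(2),np.degrees(q[2]).round(1),round(e,3))
pickle.dump(out,open('q.pkl','wb'))
def ov(p,crop,items,k):
    u0,u1,v0,v1=crop; im=cv2.resize(cv2.cvtColor(p['pixels'][v0:v1,u0:u1],cv2.COLOR_RGB2BGR),None,fx=k,fy=k,interpolation=cv2.INTER_CUBIC)
    im=np.clip(im*1.5,0,255).astype(np.uint8)
    for name,q in items:
        for V in M[name]:
            w=((proj(p,place(V,q))+.5-[u0,v0])*k).astype(int)
            for i in range(8):
                for b in(1,2,4):
                    if not i&b: cv2.line(im,tuple(map(int,w[i])),tuple(map(int,w[i|b])),(0,255,0),1)
    return im
if __name__=='__main__':
    A=[('nb',out['nb both']),('wide_bay',out['wb both']),('reader',out['rd top'])]
    a=ov(T,(125,165,200,235),A,6);b=ov(T,(320,360,205,250),A,6);c=ov(T,(200,300,175,230),A,5)
    d=ov(Sd,(250,314,290,375),A,4);e=ov(Sd,(278,318,138,180),A,6);g=ov(Sd,(225,300,150,275),A,3)
    im=np.zeros((600,800,3),np.uint8)
    def put(i,x,y): h,w=i.shape[:2]; h=min(h,600-y);w=min(w,800-x); im[y:y+h,x:x+w]=i[:h,:w]
    put(a,0,0);put(b,250,0);put(c,0,280);put(d,500,0);put(g,510,345) ; put(e,270,270) if 0 else None
    cv2.imwrite('pics/ov1.png',im)
E
python3 m2.py
```

```text
nb both [ 4.2029e+02 -2.9725e+02  1.5000e-01] 8.8 0.495
nb top [ 4.1723e+02 -2.9831e+02  1.6000e-01] 9.2 0.153
nb side [ 4.2125e+02 -2.9014e+02  1.2000e-01] 7.2 0.295
wb both [ 4.3529e+02  3.3571e+02 -3.2000e-01] -18.4 0.202
wb top [ 4.3347e+02  3.3276e+02 -3.5000e-01] -20.3 0.088
wb side [ 4.3618e+02  3.3773e+02 -3.2000e-01] -18.4 0.051
rd top [499.61  -4.85  -1.73] -99.1 0.036
```

View pics/ov1.png

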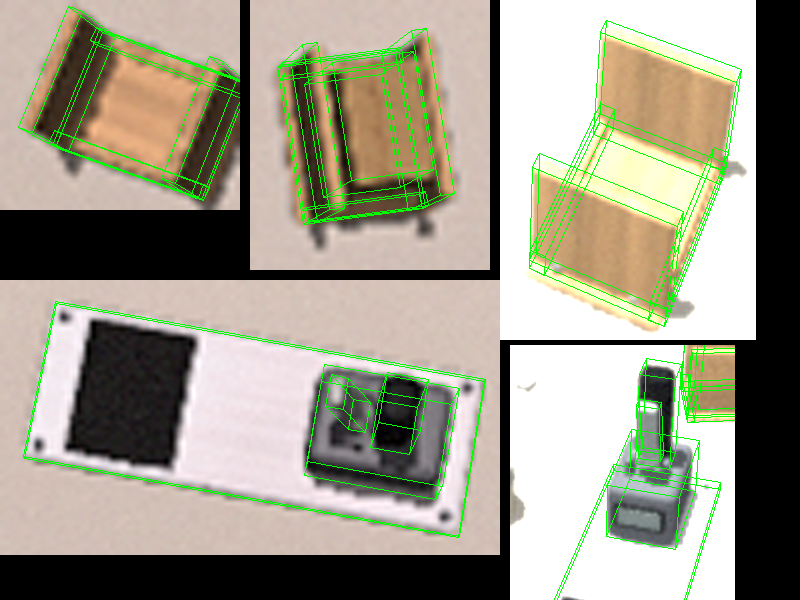

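```bash
python3 -m crank '[{"offset":[0.03,0.028,0],"spin":7},{"offset":[0.06,0.056,0],"spin":14},{"offset":[0.09,0.084,0],"spin":21},{"offset":[0.12,0.112,0],"spin":28},{"offset":[0.15,0.14,0],"spin":35},{"offset":[0.18,0.168,0],"spin":42},{"offset":[0.21,0.196,0],"spin":49},{"offset":[0.232,0.221,0],"spin":56}]' 1 20
cat > m3.py <<'E'
from m2 import *
r=np.any([d['mask'] for d in manip.masks_of(manip.camera('side'),'reader') if d['conf']>.3],0)
p=manip.camera('side'); ms=manip.masks_of(p,'reader'); g=manip.masks_of(p,'grip')+manip.masks_of(p,'trigger')
m=np.any([d['mask'] for d in ms+g if d['conf']>.4],0).astype(float); save(p,'side1')
print(m.sum(), [(d['conf'],d['mask'].sum()) for d in ms])
print(fit([(p,m)],'reader',(499,-5,-1.73)))
E
python3 m3.py | tail -3
```

```text
clock: 2.37
eef_pos: [420.7, -294.3, 205.6]
eef_rot: [3.141, 0.0, 1.331]
wrist_force: [0.8, -0.4, -0.2]
finger_gap: 94.1
rd top [499.61  -4.85  -1.73] -99.1 0.036
4043.0 [(0.87, np.int64(3762))]
(array([501.82390072,  -4.19291147,  -1.7242519 ]), np.float64(0.11600296809300024))
```

```bash
python3 -m crank '[{"offset":[0,-0.001,0],"spin":7},{"offset":[-0.001,-0.001,0],"spin":14},{"offset":[-0.001,-0.001,-0.01],"spin":21},{"offset":[-0.001,-0.001,-0.04],"spin":22},{"offset":[-0.001,-0.001,-0.07],"spin":22},{"offset":[-0.001,-0.001,-0.09],"spin":22},{"offset":[-0.001,-0.001,-0.09],"spin":22},{"offset":[-0.001,-0.001,-0.09],"spin":22}]'
python3 - <<'E'
from h import *
for n in('top','side'):
    p=manip.camera(n); save(p,n+'2')
    u0,v0=(300,190) if n=='top' else (260,100)
    c=cv2.resize(p['pixels'][v0:v0+80,u0:u0+70],None,fx=5,fy=5,interpolation=2)
    o=c if n=='top' else np.hstack([o,c])
cv2.imwrite('pics/g1.png',cv2.cvtColor(o,cv2.COLOR_RGB2BGR))
E
```

```text
clock: 3.33
eef_pos: [416.6, -298.7, 115.5]
eef_rot: [-3.141, -0.001, 1.704]
wrist_force: [-0.1, -0.3, 1.1]
finger_gap: 94.3
```

View pics/g1.png

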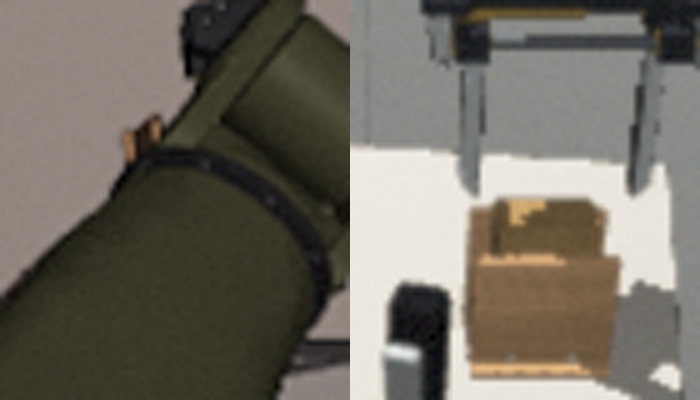

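The side view shows the fingers (crop columns 475 and 640) straddling the carton (495–605). I'll lower, then close.

```bash
python3 -m crank '[{"offset":[0.002,0.002,-0.01],"spin":1},{"offset":[0.002,0.002,-0.025],"spin":1},{"offset":[0.002,0.002,-0.04],"spin":1},{"offset":[0.002,0.002,-0.055],"spin":1},{"offset":[0.002,0.002,-0.064],"spin":1},{"offset":[0.002,0.002,-0.064],"spin":1},{"offset":[0.002,0.002,-0.064],"spin":1},{"offset":[0.002,0.002,-0.064],"spin":1}]'
python3 -m crank '[{"offset":[0,0,0],"spin":0},{"offset":[0,0,0],"spin":0},{"offset":[0,0,0],"spin":0},{"offset":[0,0,0],"spin":0},{"offset":[0,0,0],"spin":0},{"offset":[0,0,0],"spin":0},{"offset":[0,0,0],"spin":0},{"offset":[0,0,0],"spin":0}]' 0 20
```

```text
clock: 4.1
eef_pos: [420.1, -297.3, 54.0]
eef_rot: [3.139, 0.003, 1.722]
wrist_force: [0.4, 0.0, -0.2]
finger_gap: 94.1
clock: 4.77
eef_pos: [420.1, -297.3, 54.1]
eef_rot: [3.139, 0.003, 1.722]
wrist_force: [-0.7, 0.5, 3.4]
finger_gap: 63.6
```

```bash
python3 -m crank '[{"offset":[0,0,0.01],"spin":0},{"offset":[0,0,0.03],"spin":0},{"offset":[0,0,0.055],"spin":0},{"offset":[0,0,0.085],"spin":0},{"offset":[0,0,0.115],"spin":0},{"offset":[0,0,0.145],"spin":0},{"offset":[0,0,0.175],"spin":0},{"offset":[0,0,0.195],"spin":0}]'
python3 - <<'E'
from h import *
print({k:np.round(v,3).tolist() for k,v in manip.read_state().items() if k in('clock','eef_pos','eef_rot','wrist_force','finger_gap')})
for n in('top','side'):
    p=manip.camera(n)
    print(n,[(np.round(d['location'],1).tolist(),round(d['conf'],2)) for d in manip.search_frame(p,'tea_carton')[:2]])
E
```

```text
clock: 5.43
eef_pos: [420.2, -297.4, 252.7]
eef_rot: [3.137, 0.005, 1.722]
wrist_force: [-0.2, 0.5, -1.2]
finger_gap: 63.8
{'clock': 5.433, 'eef_pos': [420.227, -297.393, 252.734], 'eef_rot': [3.137, 0.005, 1.722], 'wrist_force': [-0.243, 0.539, -1.156], 'finger_gap': 63.809}
top []
side [([419.5, -280.3, 256.9], 0.87)]
```

```bash
python3 -m crank '[{"offset":[0.003,0.015,0],"spin":-1},{"offset":[0.01,0.04,0],"spin":-3},{"offset":[0.019,0.075,0],"spin":-5},{"offset":[0.028,0.11,0],"spin":-7},{"offset":[0.036,0.145,0],"spin":-9},{"offset":[0.045,0.18,0],"spin":-11},{"offset":[0.054,0.215,0],"spin":-13},{"offset":[0.062,0.25,0],"spin":-15}]'
python3 -m crank '[{"offset":[0.009,0.035,0],"spin":-1},{"offset":[0.017,0.07,0],"spin":-2},{"offset":[0.025,0.1,0],"spin":-3},{"offset":[0.03,0.12,0],"spin":-3},{"offset":[0.03,0.12,0],"spin":-3},{"offset":[0.03,0.12,0],"spin":-3},{"offset":[0.03,0.12,0],"spin":-3},{"offset":[0.03,0.12,0],"spin":-3}]'
```

```text
clock: 6.3
eef_pos: [481.4, -45.3, 247.3]
eef_rot: [-3.141, 0.003, 1.459]
wrist_force: [0.9, 0.5, -1.9]
finger_gap: 64.1
clock: 6.97
eef_pos: [511.1, 73.8, 246.8]
eef_rot: [-3.14, 0.003, 1.405]
wrist_force: [-1.0, -0.3, -1.9]
finger_gap: 64.1
```

```bash
python3 -m crank '[{"offset":[0.003,0.006,-0.01],"spin":0.5},{"offset":[0.003,0.006,-0.03],"spin":0.5},{"offset":[0.003,0.006,-0.06],"spin":0.5},{"offset":[0.003,0.006,-0.09],"spin":0.5},{"offset":[0.003,0.006,-0.12],"spin":0.5},{"offset":[0.003,0.006,-0.15],"spin":0.5},{"offset":[0.003,0.006,-0.165],"spin":0.5},{"offset":[0.003,0.006,-0.165],"spin":0.5}]'
cat > m4.py <<'E'
from m2 import *; import sys
tag=sys.argv[1]; z=float(sys.argv[2]); s=manip.read_state()
x,y,_=s['eef_pos']; q0=(x,y,s['eef_rot'][2])
for n in('top','side'):
    p=manip.camera(n); save(p,n+tag)
    r=manip.masks_of(p,'tea_carton'); print(n,[(round(d['conf'],2),int(d['mask'].sum())) for d in r])
    if r:
        q,e=fit([(p,r[0]['mask'].astype(float))],'carton',q0,z); print(q.round(1),np.degrees(q[2]).round(1),round(e,3))
E
python3 m4.py 3 36 | grep -v both; python3 -c "
from h import *
a=cv2.imread('pics/top3.png')[120:270,180:330];b=cv2.imread('pics/side3.png')[120:270,200:350]
cv2.imwrite('pics/p3.png',cv2.resize(np.hstack([a,b]),None,fx=2.6,fy=2.6))"
```

```text
clock: 7.63
eef_pos: [512.1, 79.2, 77.8]
eef_rot: [-3.134, 0.004, 1.413]
wrist_force: [-0.1, -0.0, -1.7]
finger_gap: 64.2
nb top [ 4.1723e+02 -2.9831e+02  1.6000e-01] 9.2 0.153
nb side [ 4.2125e+02 -2.9014e+02  1.2000e-01] 7.2 0.295
wb top [ 4.3347e+02  3.3276e+02 -3.5000e-01] -20.3 0.088
wb side [ 4.3618e+02  3.3773e+02 -3.2000e-01] -18.4 0.051
rd top [499.61  -4.85  -1.73] -99.1 0.036
top []
side [(0.58, 1098)]
[515.8  78.6   1.5] 85.9 0.07
```

View pics/p3.png

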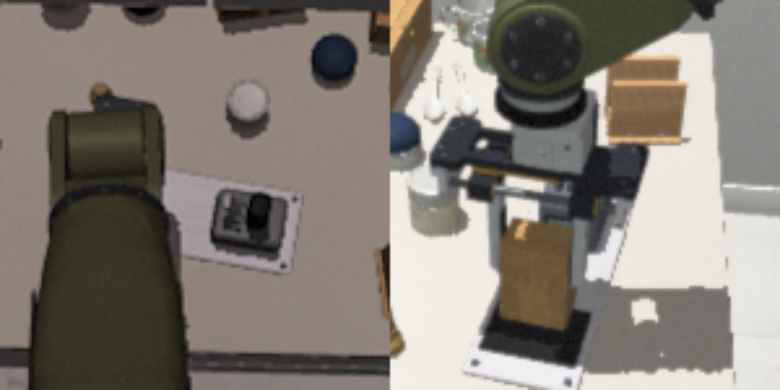

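The carton is upright over the plate, with the side view putting it at y≈79. I'll lower it gently.

```bash
python3 -m crank '[{"offset":[0.002,0,-0.004],"spin":0},{"offset":[0.002,0,-0.008],"spin":0},{"offset":[0.002,0,-0.012],"spin":0},{"offset":[0.002,0,-0.015],"spin":0},{"offset":[0.002,0,-0.017],"spin":0},{"offset":[0.002,0,-0.018],"spin":0},{"offset":[0.002,0,-0.019],"spin":0},{"offset":[0.002,0,-0.019],"spin":0}]'
```

```text
clock: 8.5
eef_pos: [516.8, 79.7, 63.9]
eef_rot: [3.141, 0.003, 1.414]
wrist_force: [-0.4, 0.0, -0.7]
finger_gap: 64.2
```

```bash
cat > st.py <<'E'
from h import *
s=manip.read_state();print({k:np.round(s[k],2).tolist() for k in('clock','eef_pos','eef_rot','wrist_force','moment','finger_gap','joints')})
E
python3 st.py;python3 -m crank '[{"offset":[-0.001,0,-0.001],"spin":0},{"offset":[-0.001,0,-0.002],"spin":0},{"offset":[-0.001,0,-0.003],"spin":0},{"offset":[-0.001,0,-0.004],"spin":0},{"offset":[-0.001,0,-0.004],"spin":0},{"offset":[-0.001,0,-0.004],"spin":0},{"offset":[-0.001,0,-0.004],"spin":0},{"offset":[-0.001,0,-0.004],"spin":0}]'; python3 st.py
```

```text
{'clock': 8.5, 'eef_pos': [516.81, 79.71, 63.87], 'eef_rot': [3.14, 0.0, 1.41], 'wrist_force': [-0.41, 0.02, -0.67], 'moment': [0.02, -0.08, 0.02], 'finger_gap': 64.16, 'joints': [0.08, 0.41, 1.74, -0.0, 1.0, 0.24]}
clock: 9.17
eef_pos: [515.9, 79.7, 59.9]
eef_rot: [3.141, 0.002, 1.414]
wrist_force: [0.1, -0.1, -1.0]
finger_gap: 64.1
{'clock': 9.17, 'eef_pos': [515.86, 79.71, 59.94], 'eef_rot': [3.14, 0.0, 1.41], 'wrist_force': [0.08, -0.08, -1.0], 'moment': [-0.04, -0.05, -0.03], 'finger_gap': 64.07, 'joints': [0.08, 0.41, 1.74, -0.0, 0.99, 0.24]}
```

```bash
python3 -m crank '[{"offset":[-0.001,0,-0.001],"spin":0},{"offset":[-0.001,0,-0.001],"spin":0},{"offset":[-0.001,0,-0.002],"spin":0},{"offset":[-0.001,0,-0.002],"spin":0},{"offset":[-0.001,0,-0.002],"spin":0},{"offset":[-0.001,0,-0.002],"spin":0},{"offset":[-0.001,0,-0.002],"spin":0},{"offset":[-0.001,0,-0.002],"spin":0}]'; python3 st.py
```

```text
clock: 9.83
eef_pos: [514.9, 79.8, 58.1]
eef_rot: [3.141, 0.002, 1.414]
wrist_force: [-2.8, 1.5, 6.1]
finger_gap: 64.0
{'clock': 9.83, 'eef_pos': [514.89, 79.77, 58.12], 'eef_rot': [3.14, 0.0, 1.41], 'wrist_force': [-2.78, 1.51, 6.14], 'moment': [0.03, 0.5, 0.01], 'finger_gap': 63.97, 'joints': [0.08, 0.41, 1.75, -0.0, 0.99, 0.24]}
```

```bash
python3 -m crank '[{"offset":[0,0,0],"spin":0},{"offset":[0,0,0],"spin":0},{"offset":[0,0,0],"spin":0},{"offset":[0,0,0.01],"spin":0},{"offset":[0,0,0.03],"spin":0},{"offset":[0,0,0.06],"spin":0},{"offset":[0,0,0.09],"spin":0},{"offset":[0,0,0.12],"spin":0}]' 1
python3 -m crank '[{"offset":[0,0,0.03],"spin":-3},{"offset":[-0.002,-0.015,0.06],"spin":-9},{"offset":[-0.006,-0.04,0.07],"spin":-16},{"offset":[-0.011,-0.07,0.07],"spin":-23},{"offset":[-0.016,-0.1,0.07],"spin":-30},{"offset":[-0.021,-0.13,0.07],"spin":-37},{"offset":[-0.026,-0.16,0.07],"spin":-44},{"offset":[-0.027,-0.168,0.07],"spin":-51}]'; python3 st.py
python3 m4.py 4 12 | tail -4
```

```text
clock: 10.5
eef_pos: [514.6, 79.7, 180.2]
eef_rot: [3.141, 0.002, 1.414]
wrist_force: [0.1, 1.3, -1.0]
finger_gap: 94.0
clock: 11.17
eef_pos: [486.8, -91.4, 251.0]
eef_rot: [3.14, 0.002, 0.515]
wrist_force: [-0.7, -0.4, -0.4]
finger_gap: 94.4
{'clock': 11.17, 'eef_pos': [486.82, -91.36, 251.01], 'eef_rot': [3.14, 0.0, 0.52], 'wrist_force': [-0.66, -0.41, -0.42], 'moment': [-0.02, -0.03, -0.04], 'finger_gap': 94.41, 'joints': [-0.26, 0.14, 1.6, -0.0, 1.39, 0.8]}
top [(0.93, 373)]
[392.  -82.6   1.2] 67.2 1.858
side [(0.65, 1140), (0.52, 202)]
[515.6  76.1   1.4] 79.2 0.035
```

```bash
sed -i "s/^x,y,_=.*/q0=tuple(map(float,sys.argv[3:6]))/; s/ s=manip.read_state()//" m4.py
python3 m4.py 4 12 515 79 1.41| tail -4
python3 - <<'E'
from m2 import *
P={n:manip.camera(n) for n in('top','side')}
M['plate']=[box(-122.5,-47.5,-47.5,47.5,8,12)]
q=(500.7,-4.5,np.radians(-99.0)); c=(514,79.5)
M['c']=[V+[0,0,12] for V in M['carton']]
it=[('plate',q),('base',q),('c',(515.,77.5,np.radians(81)))]
a=ov(P['top'],(195,250,170,225),it,7);b=ov(P['side'],(225,285,200,278),it,6)
im=np.zeros((600,800,3),np.uint8);im[:385,:385]=a;im[:468,400:760]=b;cv2.imwrite('pics/p4.png',im)
E
```

```text
top [(0.93, 342), (0.62, 734)]
[512.3  76.4   1.4] 78.6 0.08
side [(0.71, 1062)]
[514.5  77.6   1.5] 84.0 0.06
nb both [ 4.2029e+02 -2.9725e+02  1.5000e-01] 8.8 0.495
nb top [ 4.1723e+02 -2.9831e+02  1.6000e-01] 9.2 0.153
nb side [ 4.2125e+02 -2.9014e+02  1.2000e-01] 7.2 0.295
wb both [ 4.3529e+02  3.3571e+02 -3.2000e-01] -18.4 0.202
wb top [ 4.3347e+02  3.3276e+02 -3.5000e-01] -20.3 0.088
wb side [ 4.3618e+02  3.3773e+02 -3.2000e-01] -18.4 0.051
rd top [499.61  -4.85  -1.73] -99.1 0.036
```

View pics/p4.png

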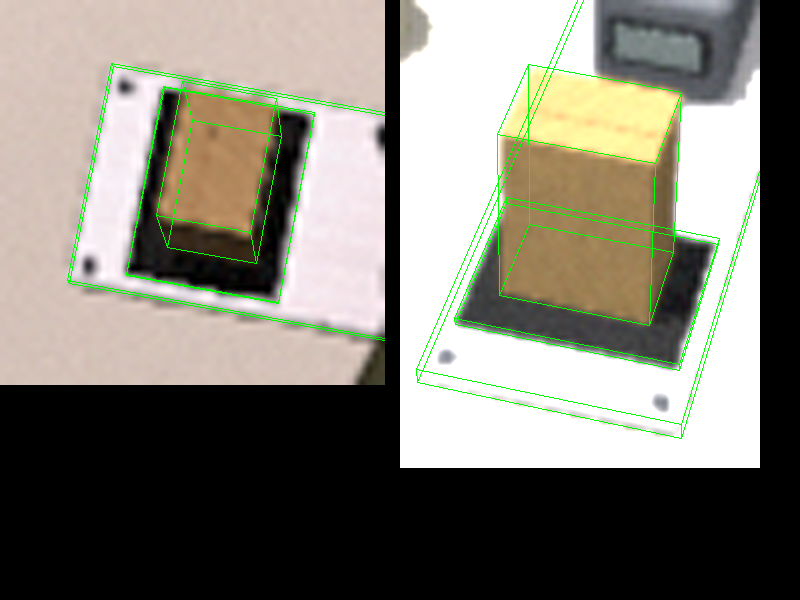

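The overlay puts the carton within about 2 mm of the plate's middle and square to it. Next, the trigger.

```bash
python3 -m crank '[{"offset":[0,0.001,0],"spin":-7},{"offset":[0,0.002,0],"spin":-14},{"offset":[0,0.002,0],"spin":-21},{"offset":[0,0.002,0],"spin":-28},{"offset":[0,0.002,0],"spin":-35},{"offset":[0,0.002,0],"spin":-38.5},{"offset":[0,0.002,0],"spin":-38.5},{"offset":[0,0.002,0],"spin":-38.5}]'; python3 st.py
```

```text
clock: 12.33
eef_pos: [487.8, -85.4, 250.2]
eef_rot: [3.141, 0.002, -0.143]
wrist_force: [-0.4, 0.5, 0.8]
finger_gap: 93.8
{'clock': 12.33, 'eef_pos': [487.79, -85.41, 250.22], 'eef_rot': [3.14, 0.0, -0.14], 'wrist_force': [-0.39, 0.55, 0.78], 'moment': [0.02, 0.01, 0.02], 'finger_gap': 93.8, 'joints': [-0.25, 0.15, 1.6, -0.0, 1.39, 1.47]}
```

```bash
python3 -m crank '[{"offset":[0,-0.004,0],"spin":-0.8},{"offset":[0,-0.004,-0.02],"spin":-0.8},{"offset":[0,-0.004,-0.05],"spin":-0.8},{"offset":[0,-0.004,-0.08],"spin":-0.8},{"offset":[0,-0.004,-0.11],"spin":-0.8},{"offset":[0,-0.004,-0.131],"spin":-0.8},{"offset":[0,-0.004,-0.131],"spin":-0.8},{"offset":[0,-0.004,-0.131],"spin":-0.8}]'
python3 -m crank '[{"offset":[0,0,0],"spin":0},{"offset":[0,0,0],"spin":0},{"offset":[0,0,0],"spin":0},{"offset":[0,0,0],"spin":0},{"offset":[0,0,0],"spin":0},{"offset":[0,0,0],"spin":0},{"offset":[0,0,0],"spin":0},{"offset":[0,0,0],"spin":0}]' 0 25; python3 st.py
python3 -c "
from h import *
p=manip.camera('side');cv2.imwrite('pics/t5.png',cv2.cvtColor(cv2.resize(p['pixels'][130:280,215:335],None,fx=4,fy=4,interpolation=2),cv2.COLOR_RGB2BGR))"
```

```text
clock: 13.0
eef_pos: [487.6, -89.5, 119.2]
eef_rot: [3.141, 0.004, -0.156]
wrist_force: [-0.1, 0.1, 0.7]
finger_gap: 94.2
clock: 13.67
eef_pos: [488.0, -88.7, 119.8]
eef_rot: [-3.141, 0.003, -0.156]
wrist_force: [1.1, 13.6, 8.9]
finger_gap: 44.1
{'clock': 13.67, 'eef_pos': [488.03, -88.65, 119.77], 'eef_rot': [-3.14, 0.0, -0.16], 'wrist_force': [1.06, 13.6, 8.85], 'moment': [3.15, -0.25, -0.01], 'finger_gap': 44.05, 'joints': [-0.25, 0.27, 1.77, 0.0, 1.1, 1.47]}
```

View pics/t5.png

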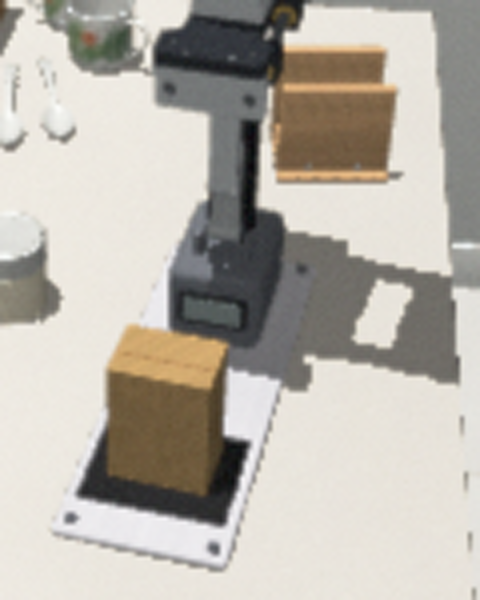

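```bash
python3 -m crank '[{"offset":[0,0,0],"spin":0},{"offset":[0,0,0],"spin":0},{"offset":[0,0,0],"spin":0},{"offset":[0,0,0],"spin":0},{"offset":[0,0,0],"spin":0},{"offset":[0,0,0],"spin":0},{"offset":[0,0,0],"spin":0},{"offset":[0,0,0],"spin":0}]' 0 25; python3 st.py
```

```text
clock: 14.38
eef_pos: [488.3, -86.6, 119.8]
eef_rot: [-3.136, 0.003, -0.156]
wrist_force: [2.0, 9.5, 3.1]
finger_gap: 39.6
{'clock': 14.38, 'eef_pos': [488.26, -86.62, 119.77], 'eef_rot': [-3.14, 0.0, -0.16], 'wrist_force': [1.97, 9.5, 3.09], 'moment': [2.2, -0.42, 0.02], 'finger_gap': 39.57, 'joints': [-0.25, 0.27, 1.77, 0.01, 1.1, 1.47]}
```

```bash
python3 -m crank '[{"offset":[0,0,0],"spin":0},{"offset":[0,0,0],"spin":0},{"offset":[0,0,0],"spin":0},{"offset":[0,0,0],"spin":0},{"offset":[0,0,0],"spin":0},{"offset":[0,0,0],"spin":0},{"offset":[0,0,0],"spin":0},{"offset":[0,0,0],"spin":0}]' 0 40; python3 st.py
```

```text
clock: 15.05
eef_pos: [488.3, -86.7, 119.8]
eef_rot: [-3.136, 0.003, -0.156]
wrist_force: [0.5, -0.0, 2.2]
finger_gap: 39.2
{'clock': 15.05, 'eef_pos': [488.27, -86.68, 119.79], 'eef_rot': [-3.14, 0.0, -0.16], 'wrist_force': [0.5, -0.01, 2.22], 'moment': [0.72, -0.12, 0.0], 'finger_gap': 39.18, 'joints': [-0.25, 0.27, 1.77, 0.01, 1.1, 1.47]}
```

Fully in: the gap settled at 39.2 mm and the forces balance. I'll release and rise.

```bash
python3 -m crank '[{"offset":[0,0,0],"spin":0},{"offset":[0,0,0],"spin":0},{"offset":[0,0,0],"spin":0},{"offset":[0,0,0],"spin":0},{"offset":[0,0,0],"spin":0},{"offset":[0,0,0],"spin":0},{"offset":[0,0,0],"spin":0},{"offset":[0,0,0],"spin":0}]' 1 20
python3 -m crank '[{"offset":[0,0,0.015],"spin":0},{"offset":[0,0,0.045],"spin":0},{"offset":[0,0,0.075],"spin":0},{"offset":[0,0,0.105],"spin":0},{"offset":[0,0,0.125],"spin":0},{"offset":[0,0,0.125],"spin":0},{"offset":[0,0,0.125],"spin":0},{"offset":[0,0,0.125],"spin":0}]'; python3 st.py
python3 m4.py 6 12 515 79 1.41| head -4
python3 - <<'E'
from h import *
p=manip.camera('side');cv2.imwrite('pics/t6.png',cv2.cvtColor(cv2.resize(p['pixels'][150:270,225:305],None,fx=4,fy=4,interpolation=2),cv2.COLOR_RGB2BGR))
E
```

```text
clock: 15.72
eef_pos: [488.3, -87.0, 119.9]
eef_rot: [-3.137, 0.003, -0.156]
wrist_force: [0.4, -0.1, 1.0]
finger_gap: 88.9
clock: 16.38
eef_pos: [488.0, -87.0, 244.1]
eef_rot: [-3.137, 0.004, -0.156]
wrist_force: [-0.8, -0.5, -0.3]
finger_gap: 94.2
{'clock': 16.38, 'eef_pos': [487.99, -87.03, 244.06], 'eef_rot': [-3.14, 0.0, -0.16], 'wrist_force': [-0.78, -0.49, -0.33], 'moment': [0.06, 0.05, 0.06], 'finger_gap': 94.15, 'joints': [-0.25, 0.15, 1.61, 0.0, 1.38, 1.47]}
nb both [ 4.2029e+02 -2.9725e+02  1.5000e-01] 8.8 0.495
nb top [ 4.1723e+02 -2.9831e+02  1.6000e-01] 9.2 0.153
nb side [ 4.2125e+02 -2.9014e+02  1.2000e-01] 7.2 0.295
wb both [ 4.3529e+02  3.3571e+02 -3.2000e-01] -18.4 0.202
```

View pics/t6.png

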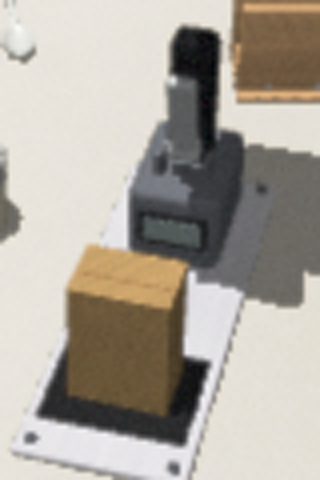

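The trigger has sprung back out and the carton is undisturbed. Regripping it across its 44 mm.

```bash
python3 -m crank '[{"offset":[0.003,0.02,0],"spin":0},{"offset":[0.008,0.05,0],"spin":0},{"offset":[0.014,0.085,0],"spin":0},{"offset":[0.02,0.12,0],"spin":0},{"offset":[0.025,0.15,0],"spin":0},{"offset":[0.027,0.166,0],"spin":0},{"offset":[0.027,0.166,-0.02],"spin":0},{"offset":[0.027,0.166,-0.05],"spin":0}]'
python3 -m crank '[{"offset":[0,0,0],"spin":0},{"offset":[0,0,0],"spin":0},{"offset":[0,0,0],"spin":0},{"offset":[0,0,0],"spin":0},{"offset":[0,0,0],"spin":0},{"offset":[0,0,0],"spin":0},{"offset":[0,0,0],"spin":0},{"offset":[0,0,0],"spin":0}]'
```

```text
clock: 17.3
eef_pos: [516.1, 80.3, 195.3]
eef_rot: [-3.136, 0.0, -0.154]
wrist_force: [0.8, -0.1, -0.8]
finger_gap: 94.0
clock: 17.97
eef_pos: [516.2, 80.2, 195.7]
eef_rot: [-3.136, -0.0, -0.155]
wrist_force: [0.4, -0.2, 0.1]
finger_gap: 93.9
```

```bash
python3 -m crank '[{"offset":[-0.001,-0.002,-0.01],"spin":0},{"offset":[-0.001,-0.002,-0.03],"spin":0},{"offset":[-0.001,-0.002,-0.06],"spin":0},{"offset":[-0.001,-0.002,-0.09],"spin":0},{"offset":[-0.001,-0.002,-0.115],"spin":0},{"offset":[-0.001,-0.002,-0.13],"spin":0},{"offset":[-0.001,-0.002,-0.14],"spin":0},{"offset":[-0.001,-0.002,-0.14],"spin":0}]'
python3 -m crank '[{"offset":[0,0,0],"spin":0},{"offset":[0,0,0],"spin":0},{"offset":[0,0,0],"spin":0},{"offset":[0,0,0],"spin":0},{"offset":[0,0,0],"spin":0},{"offset":[0,0,0],"spin":0},{"offset":[0,0,0],"spin":0},{"offset":[0,0,0],"spin":0}]' 0 20
python3 -m crank '[{"offset":[0,0,0],"spin":0},{"offset":[0,0,0],"spin":0},{"offset":[0,0,0.005],"spin":0},{"offset":[0,0,0.02],"spin":0},{"offset":[0,0,0.05],"spin":0},{"offset":[0,0,0.08],"spin":0},{"offset":[0,0,0.11],"spin":0},{"offset":[0,0,0.14],"spin":0}]'; python3 st.py
```

```text
clock: 18.63
eef_pos: [514.1, 78.0, 53.5]
eef_rot: [-3.137, 0.003, -0.155]
wrist_force: [-0.5, -0.5, 0.1]
finger_gap: 94.2
clock: 19.3
eef_pos: [514.1, 78.0, 53.6]
eef_rot: [-3.137, 0.003, -0.155]
wrist_force: [-0.6, -1.3, 2.6]
finger_gap: 44.0
clock: 19.97
eef_pos: [513.8, 78.0, 195.4]
eef_rot: [-3.137, 0.003, -0.155]
wrist_force: [-0.6, -0.3, -1.2]
finger_gap: 44.1
{'clock': 19.97, 'eef_pos': [513.77, 78.01, 195.35], 'eef_rot': [-3.14, 0.0, -0.15], 'wrist_force': [-0.62, -0.29, -1.21], 'moment': [0.02, -0.03, 0.0], 'finger_gap': 44.14, 'joints': [0.08, 0.24, 1.62, 0.01, 1.28, 1.8]}
```

```bash
python3 -m crank '[{"offset":[-0.003,0.01,0],"spin":4},{"offset":[-0.009,0.03,0],"spin":10},{"offset":[-0.016,0.052,0],"spin":16},{"offset":[-0.023,0.075,0],"spin":22},{"offset":[-0.03,0.1,0],"spin":28},{"offset":[-0.038,0.125,0],"spin":34},{"offset":[-0.045,0.15,0],"spin":40},{"offset":[-0.053,0.175,0],"spin":46}]'
python3 -m crank '[{"offset":[-0.007,0.025,0],"spin":6},{"offset":[-0.013,0.045,0],"spin":12},{"offset":[-0.019,0.065,0],"spin":18},{"offset":[-0.024,0.08,0],"spin":24},{"offset":[-0.024,0.08,0],"spin":30},{"offset":[-0.024,0.08,0],"spin":33},{"offset":[-0.024,0.08,0],"spin":33},{"offset":[-0.024,0.08,0],"spin":33}]';python3 st.py
```

```text
clock: 20.63
eef_pos: [460.2, 254.2, 195.6]
eef_rot: [-3.137, 0.003, 0.653]
wrist_force: [0.6, -0.1, -1.0]
finger_gap: 44.1
clock: 21.3
eef_pos: [436.2, 334.1, 195.8]
eef_rot: [-3.136, 0.003, 1.227]
wrist_force: [-0.3, -0.0, -1.3]
finger_gap: 44.0
{'clock': 21.3, 'eef_pos': [436.15, 334.06, 195.78], 'eef_rot': [-3.14, 0.0, 1.23], 'wrist_force': [-0.27, -0.05, -1.26], 'moment': [-0.03, -0.07, 0.06], 'finger_gap': 44.05, 'joints': [0.59, 0.31, 1.53, 0.0, 1.31, 0.93]}
```

```bash
python3 -m crank '[{"offset":[0,0.002,-0.01],"spin":0.5},{"offset":[0,0.002,-0.025],"spin":0.5},{"offset":[0,0.002,-0.04],"spin":0.5},{"offset":[0,0.002,-0.055],"spin":0.5},{"offset":[0,0.002,-0.058],"spin":0.5},{"offset":[0,0.002,-0.058],"spin":0.5},{"offset":[0,0.002,-0.058],"spin":0.5},{"offset":[0,0.002,-0.058],"spin":0.5}]';python3 st.py
python3 - <<'E'
from m2 import *
s=manip.read_state();x,y,z=s['eef_pos'];b=z-41.6
P={n:manip.camera(n) for n in('top','side')}
for n in P:
    r=manip.masks_of(P[n],'tea_carton')
    if r: q,e=fit([(P[n],r[0]['mask'].astype(float))],'carton',(x,y,s['eef_rot'][2]+1.57),b);print('C',n,r[0]['conf'],q.round(1),np.degrees(q[2]).round(1),round(e,3))
M['c']=[V+[0,0,b] for V in M['carton']]
it=[('wide_bay',(435.7,336.3,np.radians(-19))),('c',(x,y,s['eef_rot'][2]+np.pi/2))]
a=ov(P['top'],(110,190,190,240),it,5);c=ov(P['side'],(230,330,250,384),it,4)
im=np.zeros((536,800,3),np.uint8);im[:250,:400]=a;im[:536,400:800]=c;cv2.imwrite('pics/p7.png',im)
E
```

```text
clock: 21.97
eef_pos: [436.5, 336.3, 138.6]
eef_rot: [-3.137, 0.002, 1.236]
wrist_force: [-0.3, -0.4, -1.4]
finger_gap: 44.1
{'clock': 21.97, 'eef_pos': [436.5, 336.3, 138.63], 'eef_rot': [-3.14, 0.0, 1.24], 'wrist_force': [-0.29, -0.38, -1.42], 'moment': [-0.04, -0.07, 0.0], 'finger_gap': 44.1, 'joints': [0.59, 0.37, 1.59, 0.0, 1.19, 0.92]}
nb both [ 4.2029e+02 -2.9725e+02  1.5000e-01] 8.8 0.495
nb top [ 4.1723e+02 -2.9831e+02  1.6000e-01] 9.2 0.153
nb side [ 4.2125e+02 -2.9014e+02  1.2000e-01] 7.2 0.295
wb both [ 4.3529e+02  3.3571e+02 -3.2000e-01] -18.4 0.202
wb top [ 4.3347e+02  3.3276e+02 -3.5000e-01] -20.3 0.088
wb side [ 4.3618e+02  3.3773e+02 -3.2000e-01] -18.4 0.051
rd top [499.61  -4.85  -1.73] -99.1 0.036
C side 0.64 [441.5 336.    3. ] 172.8 0.184
```

View pics/p7.png

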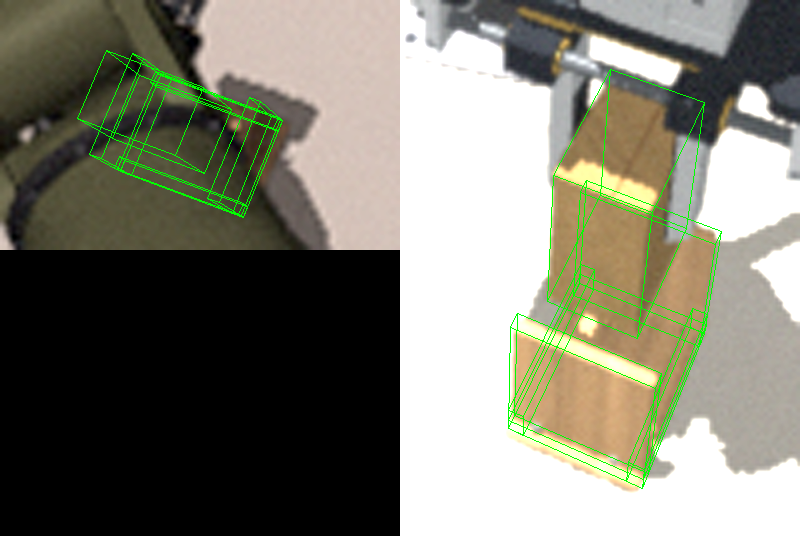

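The side view shows the held carton matching its wireframe, and the wide bay's cheeks match the fit to about 1 px. I'll lower between the cheeks and watch the force.

```bash
python3 -m crank '[{"offset":[-0.0005,0,-0.008],"spin":0},{"offset":[-0.0005,0,-0.018],"spin":0},{"offset":[-0.0005,0,-0.03],"spin":0},{"offset":[-0.0005,0,-0.042],"spin":0},{"offset":[-0.0005,0,-0.054],"spin":0},{"offset":[-0.0005,0,-0.064],"spin":0},{"offset":[-0.0005,0,-0.068],"spin":0},{"offset":[-0.0005,0,-0.068],"spin":0}]';python3 st.py
```

```text
clock: 22.83
eef_pos: [435.3, 335.9, 68.9]
eef_rot: [-3.136, 0.004, 1.236]
wrist_force: [0.2, -0.7, -1.8]
finger_gap: 44.1
{'clock': 22.83, 'eef_pos': [435.35, 335.9, 68.91], 'eef_rot': [-3.14, 0.0, 1.24], 'wrist_force': [0.21, -0.7, -1.78], 'moment': [0.0, -0.05, 0.02], 'finger_gap': 44.09, 'joints': [0.59, 0.45, 1.65, 0.0, 1.04, 0.92]}
```

Between the cheeks with no contact; the underside is at about 27 mm. A quick check against the lips before the last stretch.

Run:
```python
from m2 import *
s=manip.read_state();x,y,z=s['eef_pos'];b=z-41.6
p=manip.camera('side');M['c']=[V+[0,0,b] for V in M['carton']]
M['in']=[box(-27,27,-37,37,8,17)]
it=[('in',(435.7,336.3,np.radians(-19))),('c',(x,y,s['eef_rot'][2]+np.pi/2))]
c=np.hstack([ov(p,(245,325,270,380),[],5),ov(p,(245,325,270,380),it,5)])
cv2.imwrite('pics/p8.png',c)
```

```text
nb both [ 4.2029e+02 -2.9725e+02  1.5000e-01] 8.8 0.495
nb top [ 4.1723e+02 -2.9831e+02  1.6000e-01] 9.2 0.153
nb side [ 4.2125e+02 -2.9014e+02  1.2000e-01] 7.2 0.295
wb both [ 4.3529e+02  3.3571e+02 -3.2000e-01] -18.4 0.202
wb top [ 4.3347e+02  3.3276e+02 -3.5000e-01] -20.3 0.088
wb side [ 4.3618e+02  3.3773e+02 -3.2000e-01] -18.4 0.051
rd top [499.61  -4.85  -1.73] -99.1 0.036
```

View pics/p8.png

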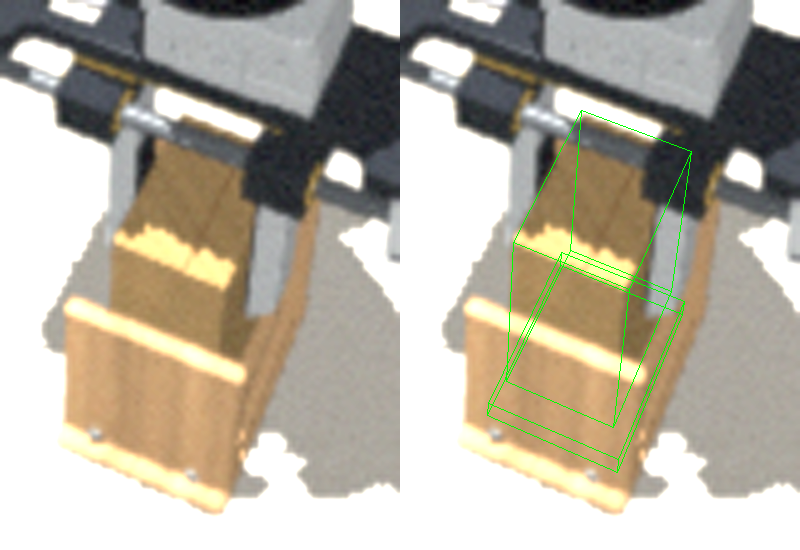

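The carton sits centred between the cheeks and inside the lips' outline. Lowering to the floor.

```bash
python3 -m crank '[{"offset":[0,0,-0.003],"spin":0},{"offset":[0,0,-0.006],"spin":0},{"offset":[0,0,-0.009],"spin":0},{"offset":[0,0,-0.012],"spin":0},{"offset":[0,0,-0.014],"spin":0},{"offset":[0,0,-0.016],"spin":0},{"offset":[0,0,-0.017],"spin":0},{"offset":[0,0,-0.017],"spin":0}]'
python3 -m crank '[{"offset":[0,0,0],"spin":0},{"offset":[0,0,0],"spin":0},{"offset":[0,0,0],"spin":0},{"offset":[0,0,0],"spin":0},{"offset":[0,0,0],"spin":0},{"offset":[0,0,0],"spin":0},{"offset":[0,0,0],"spin":0},{"offset":[0,0,0],"spin":0}]';python3 st.py
```

```text
clock: 23.55
eef_pos: [435.7, 336.1, 52.7]
eef_rot: [-3.136, 0.003, 1.236]
wrist_force: [0.4, -0.6, -1.4]
finger_gap: 44.1
clock: 24.22
eef_pos: [435.7, 336.1, 52.7]
eef_rot: [-3.136, 0.003, 1.236]
wrist_force: [-0.1, 0.2, -1.8]
finger_gap: 44.0
{'clock': 24.22, 'eef_pos': [435.66, 336.09, 52.68], 'eef_rot': [-3.14, 0.0, 1.24], 'wrist_force': [-0.06, 0.19, -1.82], 'moment': [-0.03, -0.01, 0.01], 'finger_gap': 44.03, 'joints': [0.59, 0.48, 1.66, 0.0, 1.01, 0.92]}
```

```bash
python3 -m crank '[{"offset":[0,0,-0.001],"spin":0},{"offset":[0,0,-0.002],"spin":0},{"offset":[0,0,-0.003],"spin":0},{"offset":[0,0,-0.0035],"spin":0},{"offset":[0,0,-0.0035],"spin":0},{"offset":[0,0,-0.0035],"spin":0},{"offset":[0,0,-0.0035],"spin":0},{"offset":[0,0,-0.0035],"spin":0}]';python3 st.py
```

```text
clock: 24.88
eef_pos: [435.7, 336.2, 49.6]
eef_rot: [-3.137, 0.003, 1.236]
wrist_force: [-2.3, -1.6, 5.3]
finger_gap: 44.0
{'clock': 24.88, 'eef_pos': [435.74, 336.18, 49.62], 'eef_rot': [-3.14, 0.0, 1.24], 'wrist_force': [-2.31, -1.56, 5.26], 'moment': [-0.29, 0.37, -0.04], 'finger_gap': 43.97, 'joints': [0.59, 0.48, 1.66, 0.0, 1.0, 0.92]}
```

Floor contact is at the expected height. Release, rise and back away.

```bash
python3 -m crank '[{"offset":[0,0,0],"spin":0},{"offset":[0,0,0],"spin":0},{"offset":[0,0,0],"spin":0},{"offset":[0,0,0],"spin":0},{"offset":[0,0,0],"spin":0},{"offset":[0,0,0.02],"spin":0},{"offset":[0,0,0.05],"spin":0},{"offset":[0,0,0.08],"spin":0}]' 1
python3 -m crank '[{"offset":[0,0,0.03],"spin":0},{"offset":[0,0,0.06],"spin":0},{"offset":[0,0,0.09],"spin":0},{"offset":[0,-0.03,0.11],"spin":0},{"offset":[0,-0.07,0.12],"spin":0},{"offset":[0,-0.11,0.12],"spin":0},{"offset":[0,-0.15,0.12],"spin":0},{"offset":[0,-0.18,0.12],"spin":0}]'
python3 -m crank '[{"offset":[0,-0.01,0],"spin":0},{"offset":[0,-0.04,0],"spin":0},{"offset":[0,-0.06,0],"spin":0},{"offset":[0,-0.06,0],"spin":0},{"offset":[0,-0.06,0],"spin":0},{"offset":[0,-0.06,0],"spin":0},{"offset":[0,-0.06,0],"spin":0},{"offset":[0,-0.06,0],"spin":0}]'
python3 m4.py 9 8 435.7 336.2 2.81 | tail -5
python3 - <<'E'
from h import *
a=cv2.imread('pics/side9.png');t=cv2.imread('pics/top9.png')
c=cv2.resize(a[260:384,240:330],None,fx=4,fy=4,interpolation=2);b=cv2.resize(t[190:240,120:180],None,fx=5,fy=5,interpolation=2)
im=np.zeros((600,800,3),np.uint8);im[:496,:360]=c;im[:250,370:670]=b;f=cv2.resize(t[130:240,120:370],None,fx=1.7,fy=1.7);im[300:300+f.shape[0],370:370+f.shape[1]]=f
cv2.imwrite('pics/end.png',im)
E
```

```text
clock: 25.55
eef_pos: [435.3, 335.9, 130.0]
eef_rot: [-3.135, 0.004, 1.236]
wrist_force: [-0.2, 0.4, 0.4]
finger_gap: 92.1
clock: 26.22
eef_pos: [434.9, 153.5, 250.3]
eef_rot: [-3.136, 0.004, 1.236]
wrist_force: [0.4, 0.1, 0.0]
finger_gap: 93.9
clock: 26.88
eef_pos: [434.8, 94.2, 250.2]
eef_rot: [-3.136, 0.004, 1.237]
wrist_force: [0.3, -0.0, -0.8]
finger_gap: 93.9
rd top [499.61  -4.85  -1.73] -99.1 0.036
top [(0.84, 298)]
[434.1 335.    2.8] 158.1 0.284
side [(0.97, 1061), (0.44, 148)]
[434.1 324.4   2.8] 161.0 0.471
```

View pics/end.png

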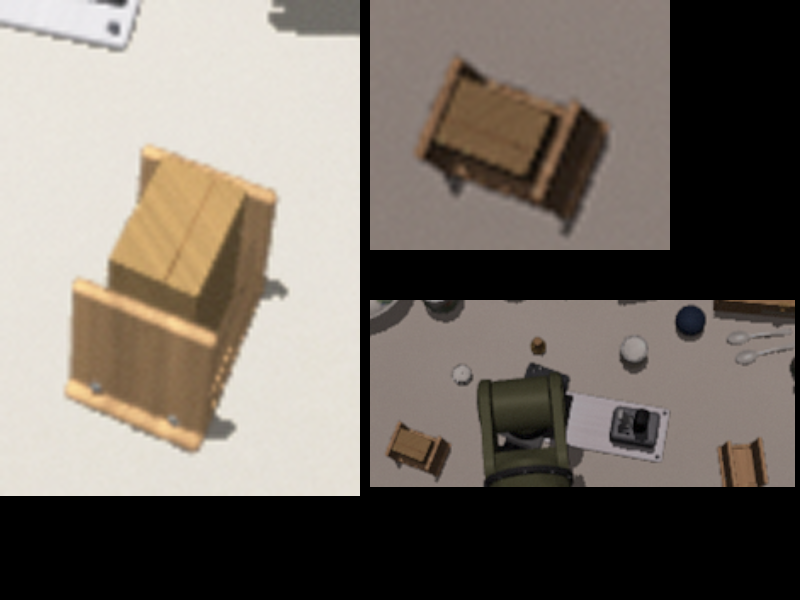

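The carton stands level in the wide bay, square between cheeks and lips, and the tealight, stopper and tin are where they were. The robot is clear of everything, so I'm handing in.

```bash
python3 -c "
from cell import manip
print(manip.sign_off())"
```

```text
the job is handed in; nothing more can be done
None
```

The carton is scanned and now stands in the wide bay. The job is handed in, with the clock at about 27 s of the 72 s allowed; no verdict was reported.

- **Scan plate:** I lifted the carton from the narrow bay and released it on the plate. In the pictures it stood about 2 mm from the middle and square to the window. The striped face itself is not visible from either camera; its direction follows from how the carton was turned.
- **Trigger:** It went all the way in: the finger gap stopped at 39.2 mm when I raised the grip from 25 to 40 N, against about 40 mm expected. After I let go, the picture showed it sprung back out.
- **Wide bay:** I regripped the carton across its 44 mm and lowered it until it touched the floor at the expected height, pressing about 5 N. The broad faces look to the open sides, and the gripper is clear.
- **Last checks:** The final pictures show the carton upright between the cheeks. The tealight, tin and stopper look unmoved by eye; I did not measure them again.
- **Disagreement:** At the end, the top-view fit of the carton (434, 335) agreed with the robot's position (436, 336). The side-view fit was poor and gave y = 324, which I put down to the near cheek hiding part of the carton.

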